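# Show the open port and its gasket for the assembly record

### The job

Record for the next shift which port of the vacuum chamber is still open and which gasket belongs on it: press the green record button down and let it come up again, then point straight down at the middle of the open port (the one with the empty black hole) with your fingertips two to three centimetres above it, and stay there for a good two seconds. Then point in the same way at the middle of the loose copper gasket on the table, stay for two seconds, and finish still pointing at it. Do not touch the chamber, its ports, the gasket or any other loose thing: nothing is to be picked up or shifted.

Things in the scene. Friction and masses are not known exactly. Their poses are not given: they have to be found in the camera images.
- chamber: the fixed bare-aluminium vacuum chamber, a block 320 (its x) x 140 (its y) x 120 mm high with dark slots in its sides; origin at the centre of its underside. Its three round ports stand in a row along its x axis, 95 mm apart, in any order
- open_port: the open port on the chamber: a fixed bright steel flange 70 mm in diameter, 25 mm high, with six small bolt heads (3 mm high) and an EMPTY BLACK ROUND HOLE 46 mm wide in the middle; origin at the centre of its underside (120 mm above the table)
- viewport: the port with a light-blue glass window: fixed steel flange, same 70 mm diameter, 28 mm high in all; origin at the centre of its underside
- feedthrough: the port with a brass multi-pin electrical connector: fixed steel flange, same 70 mm diameter, 44 mm high in all; origin at the centre of its underside
- record_box: the grey box that carries the green record button, fixed, 90 x 90 x 40 mm high; origin at the centre of its underside
- copper_gasket: the copper gasket: a loose flat copper-coloured ring, 48 mm outer and 30 mm inner diameter, 4 mm thick, lying on the table; origin at the centre of its underside
- o_ring: a loose black rubber O-ring, 52 mm outer diameter, 6 mm thick; origin at the centre of its underside (bystander)
- blank_flange: a loose solid steel disc flange, 70 mm in diameter, 14 mm thick; origin at the centre of its underside (bystander)
- hex_driver: a loose screwdriver-type hand tool with a yellow handle, 170 mm long, lying along its x axis (bystander)
- gauge_head: a loose white box with two red bands and a steel stub, 50 x 140 x 50 mm high; origin at the underside below the box's centre (bystander)
- tagged_block: a loose aluminium block with a green tag on top, 100 x 50 x 35 mm high; origin at the centre of its underside (bystander)
- terminal: a loose small green terminal connector, 30 x 20 x 16 mm high; origin at the centre of its underside (bystander)
- open_port_mouth (a point): the centre of the open port's mouth, level with the flange's upper face, 145 mm above the table; z up
- gasket_top (a point): the centre of the copper gasket's ring, level with its upper face, 4 mm above the table; z up
- record_top (a point): the centre of the upper face of the round green record button (32 mm in diameter) on top of the grey box; it moves down with the button
- record (a joint): travel of the record button: 0 when up, 0.006 m fully down (straight down, spring-loaded, about 5 N at the bottom); it springs back up when released, and 0.004 or more counts as pressed
Not all that is in view belongs to the job. There is more than one size of the copper_gasket; the one meant has the size given above. Leave any pink look-alike of the record_box alone.

How it is judged:
On the way, in this order (a step that is already met when the one before it is completed fails the run):
1. the record button is pressed down (at least 4 mm) (value of joint record above 0.004 m), for 0.02 s.
2. the record button is up again (value of joint record below 0.0015 m), for 0.1 s.
3. the fingertips point at the open port from just above and stay 1.5 s (horizontal distance between the grasp point and open_port_mouth below 0.025 m and z of the grasp point in the frame of open_port_mouth between 0.021 and 0.066 m), for 1.5 s.
4. the fingertips point at the copper gasket from just above and stay 1 s (horizontal distance between the grasp point and gasket_top below 0.025 m and z of the grasp point in the frame of gasket_top between 0.021 and 0.066 m), for 1 s.
At the end, for the whole second after the job is handed in: Still pointing at the copper gasket: grasp point (19 mm behind the closed fingertips) within 25 mm of the ring's centre horizontally and 21 to 66 mm above its upper face (fingertips about 2 to 47 mm above it); button up (under 1.5 mm); no loose thing moved over 8 mm (all of step 4 and value of joint record below 0.0015 m and distance of each of copper_gasket, o_ring, blank_flange, hex_driver, gauge_head, tagged_block, terminal from where it was at the start of the episode below 0.008 m and linear speed of copper_gasket below 0.02 m/s); the robot touches nothing.
It fails at once if the robot touches the vacuum chamber or one of its ports (contact force between any of the fingers, the arm and chamber above 0.4 N or contact force between any of the fingers, the arm and open_port above 0.4 N or contact force between any of the fingers, the arm and viewport above 0.4 N or contact force between any of the fingers, the arm and feedthrough above 0.4 N).
It fails at once if the robot touches the copper gasket (contact force between any of the fingers, the arm and copper_gasket above 0.1 N).
It fails at once if the robot touches another loose thing (contact force between any of the fingers, the arm and o_ring above 0.1 N or contact force between any of the fingers, the arm and blank_flange above 0.1 N or contact force between any of the fingers, the arm and hex_driver above 0.1 N or contact force between any of the fingers, the arm and gauge_head above 0.1 N or contact force between any of the fingers, the arm and tagged_block above 0.1 N or contact force between any of the fingers, the arm and terminal above 0.1 N).
It fails at once if a loose thing is shifted or lifted by more than 8 mm (distance of any of copper_gasket, o_ring, blank_flange, hex_driver, gauge_head, tagged_block, terminal from where it was at the start of the episode above 0.008 m).
It also fails if it takes over 56 s, if anything falls off the work surface, if the arm or the gripper's body presses on something with over 40 N, if the wrist force passes 120 N, or if a joint passes its speed limit or range.

### The arm

A 6-joint arm with a two-finger parallel gripper is mounted at the origin on the work surface. World frame = base frame: x ahead of the robot, y to its left, z up, the work surface at z = 0. Lengths are in m, angles in rad, forces in N, time in s.
With the tool pointing down it reaches from about 0.4 to 0.825 m from the base axis. Payload 7 kg.
Tool frame: the origin (TCP) lies midway between the tips of the shut fingers; the grasp point (between the pads) lies arm.hold_point_z behind it (arm.hold_point_z is the distance from the TCP to the grasp point, in m); z points along the fingers, y is the line along which they close (so a half turn about z gives the same grasp; the last joint's range is limited). The gripper opens to 88 mm and grips with 3 to 60 N. Pads are 19 mm wide; open, the fingers measure 130 mm over their backs; the gripper's body (78 mm by 193 mm) begins 47 mm behind the grasp point.
Start: joints at [1.416, 0.359, 0.012, 0, -1.224, -0.288], TCP at [0.289, 0.61, 0.227] pointing down, gripper open.
Joint ranges: [-3.07, 3.07], [-1.43, 2.12], [-1.02, 1.25], [-3.03, 1.67], [-3.05, -0], [-3.03, 3.03]. Speed limits (rad/s): [2.39, 2.39, 3.01, 3.14, 3.14, 3.14].

### API

Orientations are given as [roll, pitch, yaw] about the fixed x, y, z axes, in that order (R = Rz(yaw) Ry(pitch) Rx(roll)).
In Python, from station import arm gives the robot as it stands.
- The arm moves only by the shell command python3 -m crank 'ROWS' [OPENING] [FORCE]. ROWS is JSON, a list that holds one entry, the list of rows, each a list of 4 numbers: the shift along the tool's x, y, z in units of 25 mm (1.0 is 25 mm), then the turn about the tool's z in units of 5 degrees (1.0 is 5 degrees). A call has 1 to 12 rows; each row is the pose to reach, as a shift and turn from the pose commanded when the call began, along the tool's axes at that moment; what a row does not reach only later rows make up. A row lasts 1/8 s, in which the tool goes at most 62.5 mm and 10.7 degrees, less where a joint would pass 70% of its speed; a pose out of reach is approached as far as the arm can. A call with a gripper value outside its range is refused whole. OPENING is the closure, from 0 (fully open) to 1 (shut), set as the call begins (- or left out, the last holds). The fingers move at their own pace and stop on an object; FORCE is the grip in N (left out, the last holds). Time passes only in rows, so rows that repeat a pose let the fingers close. It gives the time, the measured TCP pose, the force, the opening and the grip force at its end, in the units of the state.
- arm.get_state(): the state, without advancing time (a new reading comes with each control period).
- arm.grab_frame(name): name is "side" or "top" or "wrist"; returns (picture, depth): 480x640x3 uint8, red, green, blue; 480x640 float32, m along the optical axis (not along the pixel's ray), 0 where there is no reading.
- arm.get_calibration(name): a dict with "mtx" (3x3 intrinsics, pixels), "k1" (the pictures are not rectified: a ray, as slopes to the right and down, at radius r is drawn at 1 + k1 r^2 times it, then the intrinsics apply), "R" (3x3) and "t" (3): a world point X has camera coordinates R X + t; the wrist camera has in their place "mount" (4x4, takes a point from camera to tool coordinates, whose origin is the TCP and whose axes are the flange's). Camera axes: x right, y down, z forward; pixel columns grow to the right and rows downward; lengths in m; the calibration is good to about 2 mm. A picture is of the moment at which its call begins: read the wrist's pose just before it. get_calibration takes no time and is no camera call.
- arm.job_done(): hands the job in; it is judged then, once.
Trained networks look in the newest picture that a camera, given by its name, has taken for a name from the list of things; names that differ only in an ending like _2 or _b are one class to them, and where a whole thing is asked for, a point or a joint stands for the part that bears it (a point fixed in the world has none). Each returns a list of dicts, best first, with "score" (0 to 1); they miss things now and then, are a little off and sometimes report something else, mostly with a low value. They report only what shows in the picture. A call takes as long as a camera call. They do not tell look-alikes from the thing itself.
- arm.recognise(thing, camera): "extent" ([left, top, width, height] in pixels, round what is visible of it).
- arm.trace(thing, camera): "mask" (480x640 bool, what is visible of it) and "extent" ([left, top, width, height] in pixels, round what is visible of it).
The state is a dict: "t": time; "q": joint angles; "qd": joint speeds; "joint_efforts": joint torques, N m; "eef_pos": TCP position; "ee_rot": TCP orientation; "force": force on the tool from outside, world axes, zero at the start; "moment": the same for the moment, N m; "width": finger opening in m; "gripper_force": force on a finger pad.
Only numpy, scipy, OpenCV 4.12 (cv2) and the standard library are available. Lean on these libraries where they do the work, as an engineer would, in place of code of your own. Each camera call takes 0.05 s, during which the arm holds its last target. There are 200 camera calls.

## Working session

There is one attempt and no reset: what is moved stays moved. The work goes in short steps, Python scripts to look and compute and a shell command to move; the robot and the scene stay as the last step left them, time stands still between calls to the robot, and variables do not carry over. Pictures are saved under pics/ and viewed, at most 10 in all, crops included, and the job is handed in when it is done.

```bash
mkdir -p pics; cat > h.py <<'E'
import numpy as np, cv2
from station import arm
def cloud(name, depth):
    c=arm.get_calibration(name); K=np.array(c["mtx"]); k1=c["k1"]
    v,u=np.mgrid[0:480,0:640].astype(float)
    xd=(u-K[0,2])/K[0,0]; yd=(v-K[1,2])/K[1,1]
    x,y=xd.copy(),yd.copy()
    for _ in range(10):
        s=1+k1*(x*x+y*y); x,y=xd/s,yd/s
    P=np.stack([x*depth,y*depth,depth],-1)
    return (P-np.array(c["t"]))@np.array(c["R"])   # R^T (P-t)
def save(n,img): cv2.imwrite(n,img[...,::-1])
E
python3 - <<'E'
from h import *
np.set_printoptions(precision=3,suppress=True)
s=arm.get_state(); print(s["t"],s["eef_pos"],s["ee_rot"],s["width"],arm.hold_point_z)
for cam in ("top","side"):
    im,d=arm.grab_frame(cam); save(f"pics/{cam}1.png",im); W=cloud(cam,d); np.save(f"{cam}.npy",W)
    for th in ["open_port","viewport","feedthrough","chamber","record_box","record_top","copper_gasket","o_ring","gauge_head"]:
        for r in arm.trace(th,cam)[:3]:
            m=r["mask"]&(d>0)
            if m.sum(): print(cam,th,round(r["score"],2),r["extent"],m.sum(),np.median(W[m],0),W[m].min(0),W[m].max(0))
E
```

```text
0.0 [0.289 0.609 0.226] [ 3.14  -0.    -0.443] 0.08739261789370927 0.0188
top open_port 0.91 [376.9, 189.5, 34.8, 35.0] 790 [ 0.653 -0.157  0.142] [ 0.618 -0.196  0.116] [ 0.686 -0.121  0.153]
top open_port 0.72 [210.0, 281.2, 18.2, 23.4] 238 [0.461 0.248 0.004] [ 0.439  0.223 -0.006] [0.486 0.274 0.014]
top viewport 0.78 [364.9, 276.5, 36.5, 30.7] 818 [ 0.464 -0.132  0.147] [ 0.432 -0.172  0.117] [ 0.499 -0.098  0.154]
top feedthrough 0.92 [374.0, 233.2, 29.2, 31.7] 840 [ 0.557 -0.142  0.146] [ 0.524 -0.185  0.115] [ 0.594 -0.109  0.168]
top chamber 0.84 [341.3, 178.9, 83.5, 145.1] 6584 [ 0.544 -0.131  0.12 ] [ 0.388 -0.258 -0.006] [ 0.741 -0.056  0.149]
top record_box 0.59 [263.0, 209.3, 52.4, 47.7] 1447 [0.605 0.079 0.041] [ 0.551  0.026 -0.003] [0.672 0.134 0.069]
top record_box 0.55 [280.2, 150.0, 42.4, 42.8] 1390 [0.764 0.051 0.041] [ 0.721 -0.001 -0.004] [0.824 0.102 0.07 ]
top record_top 0.66 [294.3, 161.0, 11.6, 9.8] 141 [0.768 0.051 0.062] [0.754 0.036 0.05 ] [0.786 0.066 0.07 ]
top record_top 0.56 [281.2, 224.9, 10.3, 13.5] 100 [0.607 0.08  0.063] [0.595 0.068 0.058] [0.62
[... 1786 characters left out ...]
per_gasket 0.6 [200.2, 243.2, 24.2, 19.3] 170 [0.458 0.246 0.005] [ 0.438  0.222 -0.004] [0.482 0.271 0.01 ]
side copper_gasket 0.17 [299.3, 234.1, 13.9, 13.7] 136 [0.601 0.078 0.062] [0.587 0.064 0.053] [0.619 0.094 0.066]
side o_ring 0.79 [247.6, 273.4, 23.7, 20.1] 145 [0.487 0.089 0.006] [ 0.458  0.068 -0.   ] [0.507 0.118 0.011]
side gauge_head 0.72 [414.4, 412.8, 86.2, 66.7] 2987 [ 0.475 -0.424  0.049] [ 0.454 -0.496 -0.005] [ 0.535 -0.355  0.055]
side gauge_head 0.34 [384.8, 250.0, 37.6, 36.8] 1141 [ 0.649 -0.159  0.138] [ 0.613 -0.193  0.117] [ 0.704 -0.123  0.152]
side gauge_head 0.17 [271.3, 239.0, 182.7, 160.9] 12217 [ 0.512 -0.194  0.118] [ 0.387 -0.235 -0.004] [0.72  0.006 0.149]
```

View pics/top1.png

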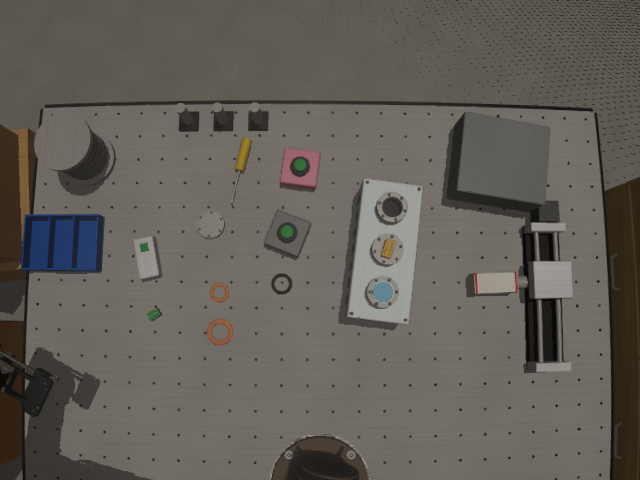

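```bash
python3 - <<'E'
import cv2
a=cv2.imread("pics/top1.png"); 
cv2.imwrite("pics/top1c.png",cv2.resize(a[140:360,190:430],None,fx=2.7,fy=2.7,interpolation=cv2.INTER_CUBIC)) if 0 else cv2.imwrite("pics/top1c.png",cv2.resize(a[145:355,190:430],(686,600),interpolation=cv2.INTER_CUBIC))
E
```

```text
(no output)
```

View pics/side1.png

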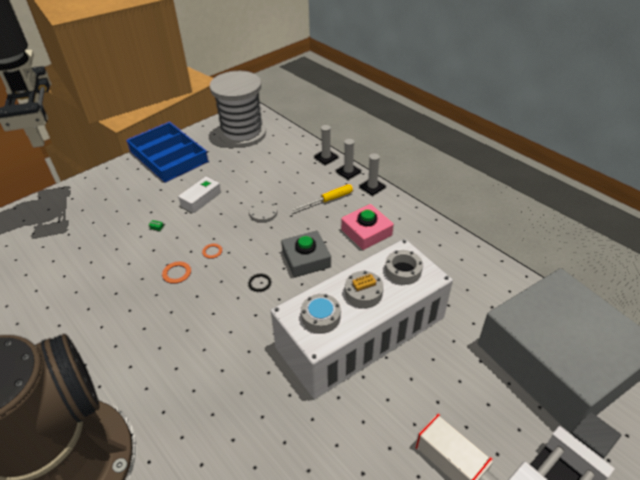

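The pictures show the grey box with the green button at top (287,232), which is world (0.605, 0.078). The pink look-alike is at (300,167). The open port is at top (391,208), world (0.652, −0.157); the feedthrough is in the middle and the viewport is nearest the robot. Of the two copper rings, the smaller at (219,292) measures about 48 mm, at world (0.461, 0.248), so it is the one meant. The larger one at (220,332) is about 60 mm.

Next I close the gripper and travel to above the button.

```bash
python3 -m crank '[[[1.5,1,0,0],[3.3,2.2,0,0],[5.1,3.4,0,0],[7,4.7,0,0],[8.9,6,0,0],[10.8,7.3,0,0],[12.7,8.6,0,0],[14.6,9.9,0,0],[16.5,11.2,0,0],[18.4,12.4,0,0],[19.8,13.3,0,0],[20.5,13.8,0,0]]]' 1 10
python3 - <<'E'
from h import *
W=np.load("top.npy"); 
for n,(x,y) in dict(btn=(.606,.079),port=(.652,-.157)).items():
    m=(np.hypot(W[...,0]-x,W[...,1]-y)<(.014 if n=="btn" else .038)); z=W[m][:,2]
    print(n,m.sum(),np.percentile(z,[5,25,50,75,95]).round(4))
E
```

```text
t: 2.5
eef_pos: [0.6052, 0.0767, 0.2264]
ee_rot: [3.141, 0.0, -0.445]
force: [0.5, 0.4, 0.4]
width: 0.0003
gripper_force: 0.0
btn 119 [0.0548 0.0611 0.0627 0.0642 0.067 ]
port 874 [0.1194 0.1229 0.1382 0.1455 0.1487]
```

```bash
python3 -m crank '[[[0,0,1,0],[0,0,2.2,0],[0,0,3.4,0],[0,0,4.6,0],[0,0,5.5,0],[0,0,6.1,0],[0,0,6.1,0]]]'
python3 -m crank '[[[0,0,0.1,0],[0,0,0.2,0],[0,0,0.3,0],[0,0,0.4,0],[0,0,0.5,0],[0,0,0.5,0]]]'
```

```text
t: 3.38
eef_pos: [0.6039, 0.0786, 0.0732]
ee_rot: [3.14, 0.001, -0.442]
force: [0.0, 0.7, 0.1]
width: 0.0005
gripper_force: 0.0
t: 4.12
eef_pos: [0.6045, 0.0785, 0.0615]
ee_rot: [3.141, -0.0, -0.443]
force: [0.0, 0.9, 2.7]
width: 0.0008
gripper_force: 0.9
```

```bash
python3 -m crank '[[[0,0,0.06,0],[0,0,0.12,0],[0,0,0.12,0]]]' | head -4;
python3 -m crank '[[[0,0,0.06,0],[0,0,0.06,0]]]' | head -4
```

```text
t: 4.5
eef_pos: [0.6046, 0.0785, 0.0587]
ee_rot: [-3.142, -0.0, -0.443]
force: [-0.3, 0.6, 4.3]
t: 4.75
eef_pos: [0.6046, 0.0786, 0.0571]
ee_rot: [-3.142, -0.0, -0.443]
force: [-0.8, 0.5, 4.2]
```

```bash
python3 -m crank '[[[0,0,0.06,0],[0,0,0.06,0]]]' | head -4; python3 -m crank '[[[0,0,0.06,0],[0,0,0.06,0]]]' | head -4
```

```text
t: 5.0
eef_pos: [0.6046, 0.0785, 0.0562]
ee_rot: [-3.142, -0.0, -0.443]
force: [-3.6, -0.7, 10.2]
t: 5.25
eef_pos: [0.6047, 0.0785, 0.056]
ee_rot: [-3.141, -0.001, -0.442]
force: [-6.8, -0.7, 19.3]
```

```bash
python3 -m crank '[[[0,0,-0.3,0],[0,0,-0.9,0],[0,0,-1.9,0],[0,0,-3.2,0],[0,0,-4.5,0],[0,0,-5.8,0],[0,0,-6.6,0],[0,0,-6.9,0],[0,0,-6.9,0]]]' | head -4
python3 -m crank '[[[0.4,0.5,0,0],[1.1,1.5,0,0],[2,2.7,0,0],[3,4,0,0],[4,5.3,0,0],[4.9,6.5,0,0],[5.5,7.4,0,0],[5.7,7.7,0,0],[5.7,7.7,0,0]]]' | head -4
python3 - <<'E'
from h import *
from scipy.spatial.transform import Rotation as R
s=arm.get_state(); im,d=arm.grab_frame("wrist"); save("pics/w1.png",im)
c=arm.get_calibration("wrist"); M=np.array(c["mount"]); K=np.array(c["mtx"])
T=R.from_euler("xyz",s["ee_rot"]).as_matrix()
c2=dict(c); Rw=(T@M[:3,:3]).T; tw=-Rw@(T@M[:3,3]+s["eef_pos"])
arm_get=arm.get_calibration
import h
class A: 
    get_calibration=staticmethod(lambda n: dict(mtx=K,k1=c["k1"],R=Rw,t=tw))
h.arm=A; W=cloud("wrist",d)
for r in arm.trace("open_port","wrist")[:2]:
    m=r["mask"]&(d>0); m&=(W[...,2]>.138)
    if m.sum(): print(r["score"],r["extent"],W[m].min(0),W[m].max(0),np.median(W[m],0))
E
```

```text
t: 6.38
eef_pos: [0.6044, 0.0786, 0.2265]
ee_rot: [-3.141, 0.0, -0.443]
force: [0.6, -0.3, 0.4]
t: 7.5
eef_pos: [0.6503, -0.1571, 0.2255]
ee_rot: [3.141, 0.001, -0.444]
force: [0.2, 0.6, 0.4]
0.68 [270.8, 186.5, 112.4, 110.3] [ 0.61663858 -0.19246008  0.13800323] [ 0.68522848 -0.12312007  0.23112769] [ 0.65500011 -0.1609754   0.14495743]
```

View pics/w1.png

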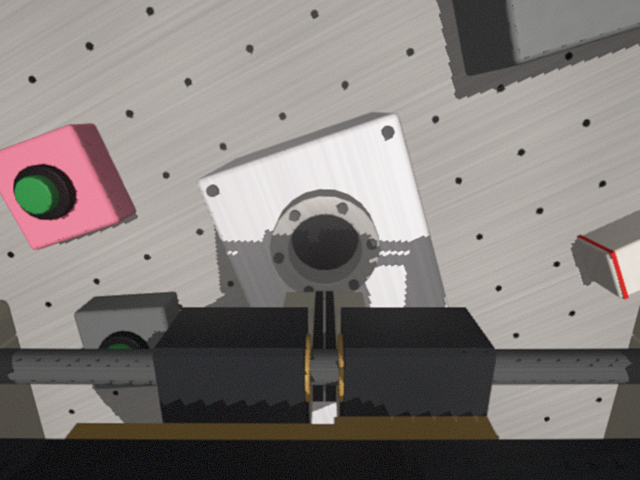

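The wrist view shows the empty black hole centred at about (325,242), just beyond the fingertips. It measures (0.651, −0.158), which agrees with the TCP. I'll descend 55 mm and hold.

```bash
python3 -m crank '[[[0,0,0.4,0],[0,0,0.9,0],[0,0,1.4,0],[0,0,1.8,0],[0,0,2.1,0],[0,0,2.2,0],[0,0,2.2,0],[0,0,2.2,0],[0,0,2.2,0],[0,0,2.2,0],[0,0,2.2,0],[0,0,2.2,0]]]' | head -4
python3 -m crank '[[[0,0,0,0],[0,0,0,0],[0,0,0,0],[0,0,0,0],[0,0,0,0],[0,0,0,0],[0,0,0,0],[0,0,0,0],[0,0,0,0],[0,0,0,0],[0,0,0,0],[0,0,0,0]]]' | head -4
python3 -m crank '[[[0,0,0,0],[0,0,0,0],[0,0,0,0],[0,0,0,0]]]' | head -4
```

```text
t: 9.1
eef_pos: [0.6508, -0.1565, 0.1716]
ee_rot: [-3.142, -0.0, -0.443]
force: [-0.2, -0.0, -0.1]
t: 10.6
eef_pos: [0.6508, -0.1564, 0.1716]
ee_rot: [3.142, -0.0, -0.443]
force: [-0.6, 0.1, -0.5]
t: 11.1
eef_pos: [0.6507, -0.1564, 0.1716]
ee_rot: [3.142, 0.0, -0.443]
force: [0.8, 0.1, 0.1]
```

```bash
python3 -m crank '[[[0,0,-0.4,0],[0,0,-1,0],[0,0,-1.7,0],[0,0,-2.1,0],[0,0,-2.2,0],[0,0,-2.2,0]]]' | head -4
python3 -m crank '[[[-0.7,-0.6,0,0],[-2,-1.6,0,0],[-3.5,-2.9,0,0],[-5.2,-4.3,0,0],[-6.9,-5.7,0,0],[-8.6,-7.1,0,0],[-10.3,-8.5,0,0],[-11.9,-9.8,0,0],[-13.1,-10.8,0,0],[-13.7,-11.3,0,0],[-13.8,-11.4,0,0],[-13.8,-11.4,0,0]]]' | head -4
python3 -m crank '[[[0,0,0.6,0],[0,0,1.6,0],[0,0,2.6,0],[0,0,3.5,0],[0,0,4,0],[0,0,4,0],[0,0,4,0]]]' | head -4
python3 - <<'E'
from h import *
import h
from scipy.spatial.transform import Rotation as R
np.set_printoptions(precision=4,suppress=True)
s=arm.get_state(); im,d=arm.grab_frame("wrist"); save("pics/w2.png",im)
c=arm.get_calibration("wrist"); M=np.array(c["mount"]); T=R.from_euler("xyz",s["ee_rot"]).as_matrix()
Rw=(T@M[:3,:3]).T; tw=-Rw@(T@M[:3,3]+s["eef_pos"])
class A: get_calibration=staticmethod(lambda n: dict(c,R=Rw,t=tw))
h.arm=A; W=cloud("wrist",d); print(s["eef_pos"])
for r in arm.trace("copper_gasket","wrist")[:3]:
    m=r["mask"]&(d>0)&(W[...,2]<.02)
    if m.sum(): print(r["score"],r["extent"],W[m].min(0),W[m].max(0))
E
```

```text
t: 11.85
eef_pos: [0.6506, -0.1564, 0.2264]
ee_rot: [-3.142, 0.0, -0.443]
force: [-0.2, 0.5, -0.4]
t: 13.35
eef_pos: [0.4611, 0.2485, 0.2264]
ee_rot: [3.141, 0.0, -0.443]
force: [-0.0, 0.0, -0.7]
t: 14.22
eef_pos: [0.4617, 0.249, 0.1271]
ee_rot: [-3.141, -0.0, -0.443]
force: [0.2, 0.1, 0.0]
[0.4617 0.249  0.1271]
0.84 [361.0, 293.1, 47.5, 17.4] [ 0.3791  0.2159 -0.0011] [0.3983 0.2459 0.0072]
0.63 [291.1, 196.8, 66.4, 59.6] [ 0.4374  0.2244 -0.0018] [0.4858 0.2708 0.0064]
```

View pics/w2.png

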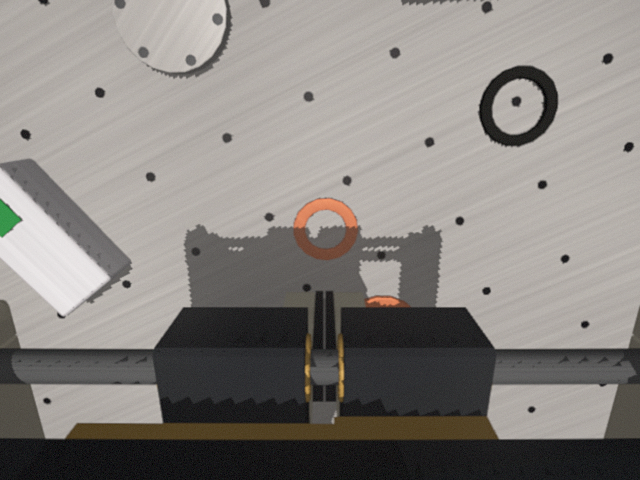

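The wrist view shows the small ring at (325,228), 48 × 46 mm, centred on (0.4616, 0.2476). The fingertips are directly above it, so I'll descend and hold.

```bash
python3 -m crank '[[[0,0,0.5,0],[0,0,1.2,0],[0,0,2,0],[0,0,2.8,0],[0,0,3.4,0],[0,0,3.7,0],[0,0,3.9,0],[0,0,3.9,0],[0,0,3.9,0],[0,0,3.9,0],[0,0,3.9,0],[0,0,3.9,0]]]' | head -4
python3 -m crank '[[[0,0,0,0],[0,0,0,0],[0,0,0,0],[0,0,0,0],[0,0,0,0],[0,0,0,0],[0,0,0,0],[0,0,0,0],[0,0,0,0],[0,0,0,0],[0,0,0,0],[0,0,0,0]]]' | head -4
python3 -m crank '[[[0,0,0,0],[0,0,0,0],[0,0,0,0],[0,0,0,0]]]' | head -4
```

```text
t: 15.82
eef_pos: [0.4612, 0.2489, 0.0292]
ee_rot: [-3.141, -0.0, -0.443]
force: [0.6, -0.2, 0.6]
t: 17.32
eef_pos: [0.4611, 0.2489, 0.0291]
ee_rot: [3.142, -0.0, -0.443]
force: [-1.6, 0.5, -0.3]
t: 17.82
eef_pos: [0.4611, 0.2489, 0.0291]
ee_rot: [3.142, -0.0, -0.443]
force: [0.1, -0.9, 0.5]
```

```bash
python3 -c "
from station import arm
print(arm.job_done())"
```

```text
the job is handed in; nothing more can be done
None
```

I pressed and released the record button, held over the open port for about 2.5 s, then held over the 48 mm copper gasket for over 2 s and handed in at about 18 s still pointing at it; I saw no sign of touching anything but the button, and the hand-in returned no verdict.

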